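# Refit the two rheostat knobs and turn them to zero

### The arm

A 6-joint arm with a two-finger parallel gripper is mounted at the origin on the work surface. World frame = base frame: x ahead of the robot, y to its left, z up, the work surface at z = 0. Lengths are in mm, angles in degrees, forces in N, time in s.
With the tool pointing down it reaches from about 350 to 850 mm from the base axis. Payload 8.1 kg.
Tool frame: the origin (TCP) lies midway between the tips of the shut fingers; the grasp point (between the pads) lies 19 mm behind it (r.pinch_z is the distance from the TCP to the grasp point, in mm); z points along the fingers, y is the line along which they close (so a half turn about z gives the same grasp; the last joint's range is limited). The gripper opens to 85 mm and grips with 20 to 120 N. Pads are 22 mm wide; open, the fingers measure 114 mm over their backs; the gripper's body (76 mm by 85 mm) begins 54 mm behind the grasp point. The pads swing forward as they close: fully open they stand 13 mm farther back than shut.
Start: joints at [-71.986, 7.471, 85.268, -0, 87.261, -4.893], TCP at [233.56, -552.68, 231.292] pointing down, gripper open.
Joint ranges: [-169.43, 169.43], [-51.17, 129.36], [1.28, 143.12], [-76.62, 256.62], [0, 156.53], [-152.29, 152.29]. Speed limits (degrees/s): [136.94, 136.94, 159.86, 180, 180, 180].

### API

Orientations are given as [roll, pitch, yaw] about the fixed x, y, z axes, in that order (R = Rz(yaw) Ry(pitch) Rx(roll)).
In Python, from bench import sensors, optics, job, r gives the robot as it stands.
- The arm moves only by the tool play_rows, never from a script. Its argument "motion" is a list that holds one entry, the list of rows, each a list of 6 numbers: the shift along the tool's x, y, z in cm, then the turn, a rotation vector about the tool's x, y, z in degrees. In form: [[[x, y, z, ax, ay, az], ...]]. A call has 1 to 5 rows; each row is the pose to reach, as a shift and turn from the pose commanded when the call began, along the tool's axes at that moment; what a row does not reach only later rows make up. A row lasts 1/10 s, in which the tool goes at most 50 mm and 8.59 degrees, less where a joint would pass 70% of its speed; a pose out of reach is approached as far as the arm can. A call with a gripper value outside its range is refused whole. "jaw" is the opening, from 0 (shut) to 1 (fully open), set as the call begins (left out, the last holds). The fingers move at their own pace and stop on an object; "squeeze" is the grip in N (left out, the last holds). Time passes only in rows, so rows that repeat a pose let the fingers close. It gives the time, the measured TCP pose, the force, the opening and the grip force at its end, in the units of the state.
- sensors.sense(): the state, without advancing time (a new reading comes with each control period).
- optics.snapshot(name): name is "scene" or "side" or "wrist"; returns a dict with "pixels" (384x512x3 uint8, red, green, blue), "mtx" (3x3 intrinsics, pixels), "k1" (the pictures are not rectified: a ray, as slopes to the right and down, at radius r is drawn at 1 + k1 r^2 times it, then the intrinsics apply), "R" (3x3) and "t" (3): a world point X has camera coordinates R X + t; the wrist camera has in their place "T_tool_cam" (4x4, takes a point from camera to tool coordinates, whose origin is the TCP and whose axes are the flange's). Camera axes: x right, y down, z forward; pixel columns grow to the right and rows downward; lengths in mm; the calibration is good to about 2 mm. A picture is of the moment at which its call begins: read the wrist's pose just before it. There is no depth.
- job.hand_in(): hands the job in; it is judged then, once.
The state is a dict: "time": time; "joint_pos": joint angles; "qd": joint speeds; "joint_efforts": joint torques, N m; "tool_pos": TCP position; "tcp_rot": TCP orientation; "ft_force": force on the tool from outside, world axes, zero at the start; "wrist_torque": the same for the moment, N m; "finger_gap": finger opening in mm; "grip_force": force on a finger pad.
Only numpy, scipy, OpenCV 4.12 (cv2) and the standard library are available. Lean on these libraries where they do the work, as an engineer would, in place of code of your own. Each camera call takes 0.05 s, during which the arm holds its last target. There are 200 camera calls.

### The job

The two knobs of the blue load box need refitting: the black one has been put on its shaft with the flats not lined up, so it rides high, and the red one still lies on the bench. Put the red knob on the bare shaft inside the red scale ring, turn each knob on its shaft until its flat finds the shaft's flat and it drops fully home, and leave both turned down anticlockwise to their zero stops. Leave the other things on the bench where they are.

Things in the scene. Friction and masses are not known exactly. Their poses are not given: they have to be found in the camera images.
- load_box: Fixed blue steel box, level aluminium top panel, 160 (x) x 290 (y) x 80 mm high. Origin: centre of its underside, z up. Vertical steel shafts stand on the panel at x = -22, y = +75 mm (black scale ring) and y = -75 mm (red ring). Four terminals, 15 mm thick, 21 mm high, at x = +60, y = +-75 and +-110 mm.
- black_shaft_top (a point): Centre of the top end of the shaft in the black ring. Both shafts: 16 mm round bar rising 33 mm above the panel, with a flat 3 mm from the axis on its top 10 mm. This point's axes are the box's and do NOT turn with the shaft: which way the flat faces at the start is not given (anywhere from 90 to 194 degrees clockwise, seen from above, of its zero mark).
- red_shaft_top (a point): Centre of the top end of the bare shaft in the red ring, axes as the box's. Both shafts drive rheostats: they turn 280 degrees between stops and stay where left, stiffly (0.06 N m, about 2 N at the end of a knob's bar; 7 N there means the stop is reached). A knob riding loose on the shaft end turns with less force and leaves the shaft about where it is.
- black_zero (a point): Zero mark of the black scale (the long thick tick): point on the panel 32 mm from the shaft axis, in the direction 140 degrees anticlockwise, seen from above, from the box's +x. A seated knob's pointer tip stands over it (within a few degrees) when the knob has been pushed to its anticlockwise (zero) stop.
- red_zero (a point): Zero mark of the red scale, placed in the same way beside the red ring's shaft.
- black_knob_center (a point): Centre (half-way up) of the black knob, metal, 50 mm tall, 0.26 to 0.38 kg; x axis towards its pointer, z up. Round skirt 54 mm across, 5 mm high; barrel 33 mm across up to 35 mm; bar 12 mm wide across the top (35 to 50 mm up), 30 mm to the back, 32 mm to the pointer end (tapers to 4 mm; white line), its ends going down beside the barrel as fins to 12 mm up.
- red_knob_center (a point): Centre (half-way up) of the red knob, same shape as the black one, upright on the bench. Bore of both, from below: flared mouth 23 mm wide, then round, 16.7 mm wide, to 22 mm deep, then D-shaped to 31 mm with the flat on the pointer side, 4 mm from the axis; closed above. So the flats meet when the pointer points where the shaft's flat faces.
- black_knob_pointer (a point): Tip of the black knob's pointer, 32 mm from its axis, 42 mm up. A knob whose flat has not met the shaft's rides on the shaft end, a little aslant, centre 36 mm above the panel. When they meet (within 8 degrees) and nothing presses on it sideways it drops 9 mm by its own weight: centre 27 mm above the panel, 6 mm below the shaft's top end. Then it turns the shaft, with 10 to 20 degrees of play.
- red_knob_pointer (a point): Tip of the red knob's pointer, 32 mm from its axis and 42 mm above its underside.
- multimeter: Orange multimeter lying on its back, 175 x 82 x 39 mm; origin at the centre of its underside, x along its length. Not part of the job.
- screwdriver: Screwdriver lying on the bench. Not part of the job.
- circuit_board: Green circuit board with a small black fan, 75 x 110 x 26 mm; origin at the centre of its underside. Not part of the job.
- parts_bin: Open yellow parts bin, 100 x 85 x 48 mm; origin at the centre of its underside. Not part of the job.
Not all that is in view belongs to the job. Of the things that look like the part that bears black_knob_center, the middle-sized one is meant.

How it is judged:
By the outcome, as a careful person would: the job done as asked, in the order asked, and still so for the second after the job is handed in, with the robot touching nothing.
It also fails if it takes over 72 s, if anything falls off the work surface, if the arm or the gripper's body presses on something with over 40 N, if the wrist force passes 120 N, or if a joint passes its speed limit or range.

## Working session

There is one attempt and no reset: what is moved stays moved. The work goes in short steps, Python scripts to look and compute and a tool call to move; the robot and the scene stay as the last step left them, time stands still between calls to the robot, and variables do not carry over. Pictures are saved under pics/ and viewed, at most 10 in all, crops included, and the job is handed in when it is done.

Besides the shell and the picture viewer there is one more tool, called in YAML: its name, and indented under it one key for each argument. play_rows: Moves the arm, as the interface text tells. Its arguments: {"type":"object","properties":{"motion":{"type":"array","items":{"type":"array","items":{"type":"array","items":{"type":"number"}}}},"jaw":{"type":"number"},"squeeze":{"type":"number"}},"required":["motion"]}

```bash
mkdir -p pics; ls; cat > h.py <<'E'
import numpy as np, cv2
from bench import sensors, optics, job, r
from scipy.spatial.transform import Rotation as Ro
def snap(n,fn=None):
    s=sensors.sense(); d=optics.snapshot(n)
    K=np.array(d['mtx'],float)
    if n=='wrist':
        T=np.eye(4);T[:3,:3]=Ro.from_euler('xyz',s['tcp_rot'],degrees=True).as_matrix();T[:3,3]=s['tool_pos']
        W=np.linalg.inv(T@np.array(d['T_tool_cam'])); d['R'],d['t']=W[:3,:3],W[:3,3]
    d['R']=np.array(d['R']);d['t']=np.array(d['t']);d['K']=K
    if fn: cv2.imwrite('pics/'+fn,cv2.cvtColor(np.asarray(d['pixels']),cv2.COLOR_RGB2BGR))
    return d
def ray(d,uv):
    p=cv2.undistortPoints(np.array(uv,float).reshape(-1,1,2),d['K'],np.array([d['k1'],0,0,0.]))[:,0]
    v=np.c_[p,np.ones(len(p))]@d['R']; return -d['R'].T@d['t'],v
def onz(d,uv,z):
    o,v=ray(d,uv); return o+v*((z-o[2])/v[:,2:])
def proj(d,X):
    p,_=cv2.projectPoints(np.array(X,float).reshape(-1,1,3),cv2.Rodrigues(d['R'])[0],d['t'],d['K'],np.array([d['k1'],0,0,0.])); return p[:,0]
E
python3 - <<'E'
from h import *
np.set_printoptions(suppress=True,precision=2)
for n in('scene','side','wrist'):
    d=snap(n,n+'0.png');print(n,d['mtx'],d['k1'],-d['R'].T@d['t'],d['R'][2])
a=[cv2.imread(f'pics/{n}0.png') for n in('scene','side','wrist')]
print(sensors.sense())
E
```

```text
pics
scene [[428.27   0.   256.08]
 [  0.   428.27 191.2 ]
 [  0.     0.     1.  ]] -0.13972848997466944 [1169.35 -706.17 1255.83] [-0.41  0.48 -0.78]
side [[405.58   0.   256.74]
 [  0.   405.58 188.73]
 [  0.     0.     1.  ]] 0.01944308402113146 [ 22.09 509.45 878.89] [ 0.5  -0.48 -0.72]
wrist [[335.51   0.   255.  ]
 [  0.   335.51 190.9 ]
 [  0.     0.     1.  ]] -0.010741737669047664 [ 306.95 -521.32  373.51] [-0.29 -0.12 -0.95]
{'time': 0.15, 'joint_pos': array([-71.99,   7.51,  85.32,   0.  ,  87.26,  -4.89]), 'qd': array([-0.07, -0.1 , -0.17,  0.02, -0.08, -0.01]), 'joint_efforts': array([  0.  , -57.01, -50.12,  -0.  ,   0.01,   0.  ]), 'tool_pos': array([ 233.44, -552.25,  230.44]), 'tcp_rot': array([-179.91,   -0.01,   22.91]), 'ft_force': array([0.22, 0.13, 0.79]), 'wrist_torque': array([ 0.01, -0.02,  0.02]), 'grip_force': 0.0, 'finger_gap': 85.72542434867877}
```

View pics/scene0.png

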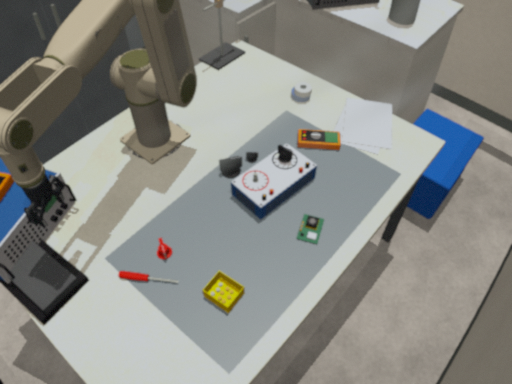

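View pics/side0.png

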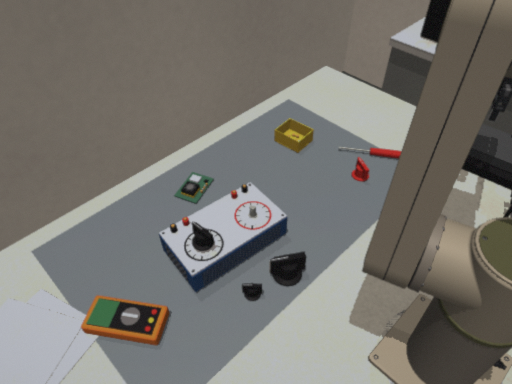

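The scene view shows the box at about (274,180), with the black knob riding at (285,155), the red ring at (256,180) and the red knob at (165,250). The two other black knobs, one big and one small, are decoys. In the side view the red ring is at (253,215), the black ring at (204,244) and the red knob at (361,171).

```bash
cat > m1.py <<'E'
from h import *
np.set_printoptions(suppress=True,precision=1)
W={'scene':((235,163,276,197),(150,230,180,265)),'side':((228,196,277,232),(345,150,375,184))}
for n in W:
    d=snap(n);im=np.asarray(d['pixels']).astype(int)
    red=((im[...,0]-im[...,1]>45)&(im[...,0]-im[...,2]>35)).astype(np.uint8)
    for (x0,y0,x1,y1),z in zip(W[n],(80,0)):
        m=np.zeros_like(red);m[y0:y1,x0:x1]=red[y0:y1,x0:x1]
        nn,lab,st,c=cv2.connectedComponentsWithStats(m)
        pts=np.argwhere(m)[:,::-1]
        h=cv2.convexHull(pts.astype(np.int32))[:,0]
        P=onz(d,h.astype(float)+0,z)
        if z: 
            e=cv2.fitEllipse(P[:,:2].astype(np.float32)); print(n,'ring',e, len(pts))
        else: print(n,'redknob px',pts.mean(0), pts.min(0),pts.max(0),'z25',onz(d,pts.mean(0),22)[0],onz(d,pts.mean(0),0)[0])
    # black knob blob dark
    x0,y0,x1,y1=dict(scene=(265,140,305,172),side=(180,218,228,262))[n]
    print(n,'black approx ring on 80:',onz(d,[(285.5,158.5)] if n=='scene' else [(204,244)],80))
    # box top: bright panel
    big=cv2.resize(np.asarray(d['pixels'])[130:230,220:330] if n=='scene' else np.asarray(d['pixels'])[140:290,150:380],None,fx=7 if n=='scene' else 3.4,fy=7 if n=='scene' else 3.4,interpolation=cv2.INTER_CUBIC)
    cv2.imwrite(f'pics/{n}_crop.png',big[...,::-1])
E
python3 m1.py
```

```text
scene ring ((531.9555053710938, 46.455833435058594), (94.26378631591797, 128.04403686523438), 80.49107360839844) 23
scene redknob px [163.4 249.9] [156 238] [171 259] z25 [ 450.  -346.4   22. ] [ 437.2 -340.     0. ]
scene black approx ring on 80: [[532.9 205.4  80. ]]
side ring ((535.2042236328125, 45.76872253417969), (95.12045288085938, 133.1370849609375), 88.66295623779297) 168
side redknob px [361.4 169.3] [352 150] [374 180] z25 [ 451.5 -350.8   22. ] [ 462.6 -372.9    0. ]
side black approx ring on 80: [[535.6 194.6  80. ]]
```

View pics/side_crop.png

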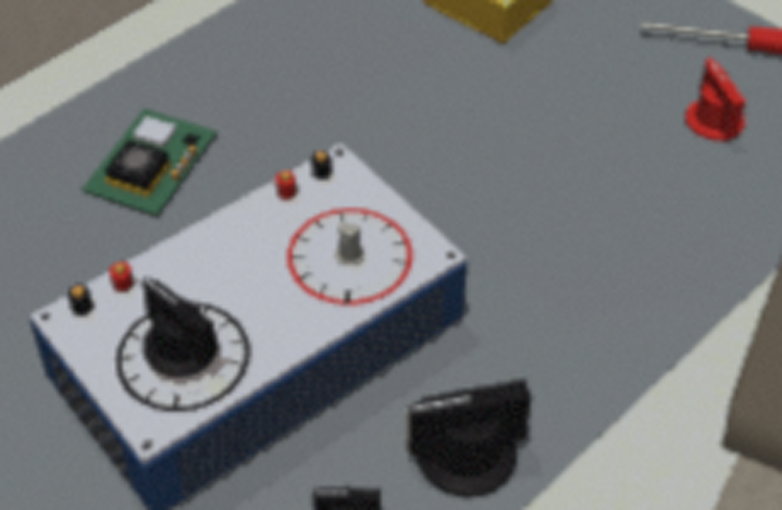

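The side crop shows the red shaft inside its ring, the black knob pointing roughly to +x, and the red knob standing upright. Now I'll move towards the red knob.

play_rows:
  motion:
    - [[27.9,-10.4,4,0,0,0],[27.9,-10.4,4,0,0,0],[27.9,-10.4,4,0,0,0],[27.9,-10.4,4,0,0,0],[27.9,-10.4,4,0,0,0]]
  jaw: 1
  squeeze: 40

```text
time: 0.75
tool_pos: [414.8, -381.1, 197.8]
tcp_rot: [180.0, -0.0, 22.9]
ft_force: [0.0, -0.9, -1.0]
finger_gap: 85.4
grip_force: 0.0
```

```bash
python3 - <<'E'
from h import *
np.set_printoptions(suppress=True,precision=1)
d=snap('wrist','w1.png')
print(proj(d,[[450,-348,25]]), sensors.sense()['tool_pos'])
E
```

```text
[[237.2 120.8]] [ 419.6 -375.1  196.4]
```

View pics/w1.png

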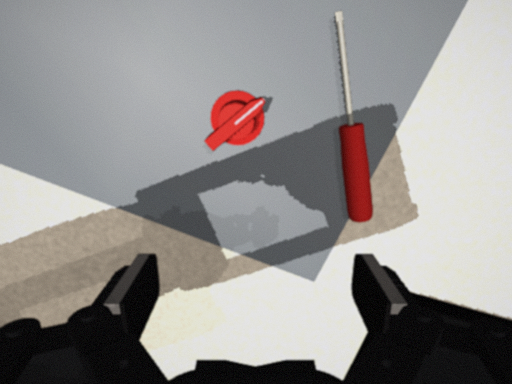

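The wrist view shows the red knob at about (237,120). Its bar runs from the back end at (210,147) to the pointer tip at (266,99).

```bash
cat > redk.py <<'E'
from h import *
np.set_printoptions(suppress=True,precision=1)
def dirs(d,tip,back,zt=46,zb=48):
    a=onz(d,[tip],zt)[0];b=onz(d,[back],zb)[0];v=a-b
    return a,b,(a*30+b*32)/62,np.degrees(np.arctan2(v[1],v[0])),np.hypot(v[0],v[1])
if __name__=='__main__':
    d=snap('wrist');s=sensors.sense()
    im=np.asarray(d['pixels']).astype(int)
    m=((im[...,0]-im[...,1]>60)).astype(np.uint8); m[:,300:]=0
    p=np.argwhere(m)[:,::-1].astype(float)
    P=onz(d,p,2.5)[:,:2]
    # bar top brightest red
    val=im[...,0]*m; b=np.argwhere((val>205))[:,::-1].astype(float)
    Q=onz(d,b,50)[:,:2]; 
    r_=cv2.minAreaRect(Q.astype(np.float32)); print('bar rect',r_,len(b))
    print('manual',dirs(d,(267,98),(210,147)))
    h=cv2.convexHull(P.astype(np.float32)); print('hull@2.5',cv2.minAreaRect(h))
    print(s['tool_pos'],s['tcp_rot'],s['joint_pos'])
E
python3 redk.py
```

```text
bar rect ((451.1985168457031, -347.0550231933594), (53.040931701660156, 44.298179626464844), 11.569432258605957) 1746
manual (array([ 485.1, -357.3,   46. ]), array([ 427.5, -327.9,   48. ]), array([ 455.4, -342.1,   47. ]), np.float64(-26.994479218638258), np.float64(64.66516299581423))
hull@2.5 ((444.21063232421875, -347.5785827636719), (64.0421142578125, 53.45697021484375), 10.496926307678223)
[ 417.2 -377.7  196.7] [-179.8   -0.1   23.2] [-47.5   2.9  93.8   0.1  83.5  19.3]
```

play_rows:
  motion:
    - [[4.7,-1.65,2,0,0,8.5],[4.7,-1.65,4,0,0,17],[4.7,-1.65,6,0,0,25.5],[4.7,-1.65,6,0,0,34],[4.7,-1.65,6,0,0,42.5]]

```text
time: 1.35
tool_pos: [449.7, -348.9, 136.7]
tcp_rot: [-180.0, 0.1, -19.9]
ft_force: [0.1, -0.1, 0.8]
finger_gap: 85.1
grip_force: 0.0
```

play_rows:
  motion:
    - [[0,0,1,0,0,7.7],[0,0,1,0,0,7.7],[0,0,1,0,0,7.7]]

```text
time: 1.65
tool_pos: [450.1, -349.3, 127.8]
tcp_rot: [-180.0, 0.0, -27.1]
ft_force: [-0.3, -0.5, 0.4]
finger_gap: 85.4
grip_force: 0.0
```

```bash
python3 - <<'E'
from h import *
d=snap('wrist','w2.png');s=sensors.sense();print(s['tool_pos'],s['tcp_rot'])
E
```

```text
[ 450.40823304 -349.3930998   128.2193033 ] [ 1.79997636e+02  2.43097060e-03 -2.70768842e+01]
```

View pics/w2.png

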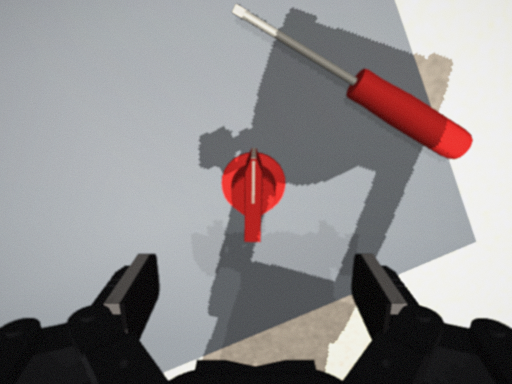

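The bar now stands vertical in the wrist view, with its tip at (254,150) and its back end at (253,241).

```bash
python3 - <<'E'
from redk import *
d=snap('wrist');s=sensors.sense()
a,b,c,ang,L=dirs(d,(254,150),(253,241),46,44);print(a,b,c,ang,L)
# skirt sideways extremes
q=onz(d,[(222,183),(285,183)],5);print(q,q.mean(0))
Rm=Ro.from_euler('xyz',s['tcp_rot'],degrees=True).as_matrix()
for p in(c,q.mean(0)):print('tool',Rm.T@(p-s['tool_pos']))
E
```

```text
[ 482.3 -364.4   46. ] [ 420.9 -332.1   44. ] [ 450.6 -347.8   45. ] -27.747599803873168 69.40598944904222
[[ 462.6 -324.4    5. ]
 [ 438.9 -370.9    5. ]] [ 450.8 -347.7    5. ]
tool [-0.8 -1.6 83.5]
tool [ -0.7  -1.7 123.4]
```

play_rows:
  motion:
    - [[-0.1,-0.15,4,0,0,0.7],[-0.1,-0.15,7,0,0,0.7],[-0.1,-0.15,9.1,0,0,0.7],[-0.1,-0.15,9.1,0,0,0.7]]

```text
time: 2.15
tool_pos: [448.2, -345.5, 33.7]
tcp_rot: [-179.9, 0.3, -27.9]
ft_force: [-0.2, -0.1, -0.4]
finger_gap: 85.7
grip_force: 0.0
```

play_rows:
  motion:
    - [[0,0,0,0,0,0],[0,0,0,0,0,0],[0,0,0,0,0,0],[0,0,0,0,0,0],[0,0,0,0,0,0]]
  jaw: 0
  squeeze: 50

```text
time: 2.65
tool_pos: [450.8, -347.7, 37.8]
tcp_rot: [180.0, -0.1, -28.0]
ft_force: [-0.6, 0.5, 0.1]
finger_gap: 12.1
grip_force: 0.0
```

play_rows:
  motion:
    - [[0,0,0,0,0,0],[0,0,-2,0,0,0],[0,0,-6,0,0,0],[-1.5,-3,-9.6,0,0,-5],[-3.2,-6.5,-12.5,0,0,-12]]

```text
time: 3.15
tool_pos: [452.6, -275.2, 163.8]
tcp_rot: [180.0, -0.1, -15.9]
ft_force: [1.8, 0.6, -2.4]
finger_gap: 10.4
grip_force: 49.6
```

play_rows:
  motion:
    - [[-2,-3.8,-1,0,0,-8],[-4,-7.6,-1,0,0,-16],[-6,-11.4,-1,0,0,-16],[-8,-15.2,-1,0,0,-16],[-10,-19,-1,0,0,-16]]

```text
time: 3.65
tool_pos: [407.7, -63.1, 171.5]
tcp_rot: [-180.0, 0.0, 0.0]
ft_force: [1.7, 0.1, -3.7]
finger_gap: 10.6
grip_force: 49.6
```

play_rows:
  motion:
    - [[1.9,-3.6,0.5,0,0,0],[3.8,-7.2,0.5,0,0,0],[5.6,-10.9,0.5,0,0,0],[5.6,-10.9,0.5,0,0,0],[5.6,-10.9,0.5,0,0,0]]

```text
time: 4.15
tool_pos: [464.2, 45.2, 166.3]
tcp_rot: [180.0, 0.1, 0.2]
ft_force: [0.3, 0.0, -3.7]
finger_gap: 10.3
grip_force: 49.8
```

```bash
python3 - <<'E'
from h import *
d=snap('wrist','w3.png');s=sensors.sense();print(s['tool_pos'],s['tcp_rot'],proj(d,[[534,46,113],[534,46,80]]))
E
```

```text
[464.10603885  44.36095156 166.34089514] [1.79979089e+02 9.37077616e-02 8.67920540e-02] [[254.60513723  99.92496203]
 [254.68619156  97.23644626]]
```

View pics/w3.png

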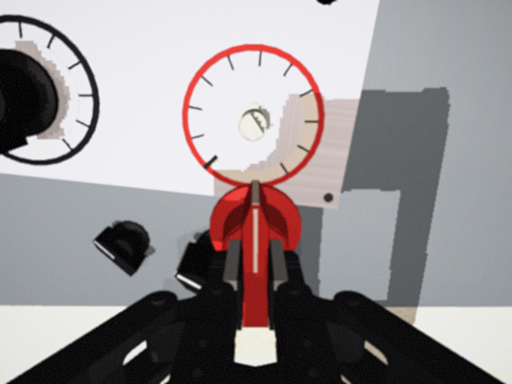

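The red shaft is at (254,120), with its flat's edge running from (248,112) to (265,133). The ring is centred near (254,116) and its zero tick is at (210,161). I'll look closer.

```bash
python3 - <<'E'
from h import *
np.set_printoptions(suppress=True,precision=1)
d=snap('wrist');im=np.asarray(d['pixels'])
cv2.imwrite('pics/w3c.png',cv2.resize(im[95:145,225:285],None,fx=10,fy=10,interpolation=cv2.INTER_CUBIC)[...,::-1])
i=im.astype(int);m=(i[...,0]-i[...,1]>60);m[184:]=0
yy,xx=np.nonzero(m);P=onz(d,np.c_[xx,yy],80)[:,:2]
h=cv2.convexHull(P.astype(np.float32));print('ring',cv2.minEnclosingCircle(h),cv2.fitEllipse(h))
z=onz(d,[(210,161)],80)[0];print('zero tick',z)
a=onz(d,[(248,112),(265,133)],113);v=a[1]-a[0];print(a,np.degrees(np.arctan2(v[1],v[0])))
print('shaft px254,121',onz(d,[(254,121)],113))
dm=(i.max(2)<60);dm[175:]=0;dm[:,110:]=0;yy,xx=np.nonzero(dm);P=onz(d,np.c_[xx,yy],80)[:,:2];h=cv2.convexHull(P.astype(np.float32));print('blackring?',cv2.minEnclosingCircle(h))
E
```

```text
ring ((518.86474609375, 47.22492218017578), 48.09988784790039) ((519.7269897460938, 47.292911529541016), (93.42969512939453, 96.68250274658203), 0.6390979886054993)
zero tick [490.8  76.2  80. ]
[[527.2  48.8 113. ]
 [515.2  39.  113. ]] -140.50905210634832
shaft px254,121 [[522.1  45.4 113. ]]
blackring? ((535.7077026367188, 196.81985473632812), 47.298179626464844)
```

View pics/w3c.png

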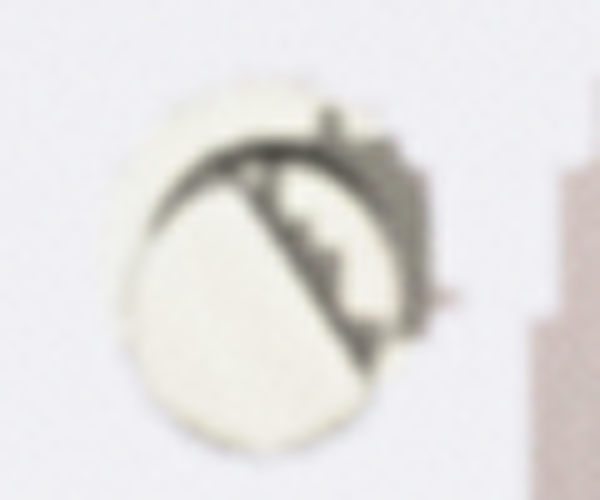

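```bash
python3 - <<'E'
from h import *
np.set_printoptions(suppress=True,precision=1)
d=snap('wrist');s=sensors.sense()
print('shaft',onz(d,[(251.7,126.7)],113))
a=onz(d,[(248.8,113.5),(261.5,132.5)],113);v=a[1]-a[0];print('flat dir',np.degrees(np.arctan2(v[1],v[0]))+90)
# held knob: tip of pointer px(255,182), barrel
print('held tip rel', onz(d,[(255,182)],s['tool_pos'][2]+8)[0]-s['tool_pos'],s['tool_pos'],s['tcp_rot'],s['joint_pos'])
i=np.asarray(d['pixels']).astype(int);m=(i[...,0]-i[...,1]>60);m[:188]=0
xs=[np.nonzero(m[y])[0][[0,-1]] for y in(215,222,228)];print(xs)
E
```

```text
shaft [[518.8  46.1 113. ]]
flat dir -55.88102624824768
held tip rel [39.5  0.7  8. ] [464.2  43.5 166.6] [180.    0.1  -0. ] [ -0.9 -11.4 110.5  -0.   80.9  89.1]
[array([212, 299]), array([210, 300]), array([209, 301])]
```

play_rows:
  motion:
    - [[1.5,-0.2,0,0,0,8.5],[3,-0.2,0,0,0,17],[4.5,-0.2,0,0,0,25.5],[5.5,-0.2,0,0,0,34],[5.5,-0.2,0,0,0,42.5]]

```text
time: 4.8
tool_pos: [520.5, 44.9, 167.0]
tcp_rot: [-180.0, -0.0, -43.0]
ft_force: [-0.3, 0.2, -2.9]
finger_gap: 10.1
grip_force: 49.8
```

play_rows:
  motion:
    - [[0,0,0,0,0,7],[0,0,0,0,0,13.5],[0,0,0,0,0,13.5],[0,0,0,0,0,13.5]]

```text
time: 5.2
tool_pos: [519.6, 45.4, 167.0]
tcp_rot: [180.0, -0.0, -55.9]
ft_force: [0.5, -0.3, -3.0]
finger_gap: 10.3
grip_force: 49.8
```

```bash
python3 - <<'E'
from h import *
for _ in range(3):
    d=snap('wrist');s=sensors.sense();print(s['tool_pos'],s['tcp_rot'],s['joint_pos'],s['ft_force'])
E
```

```text
[519.61850564  45.64069375 167.03486843] [ 1.79999030e+02 -2.91543565e-03 -5.58614182e+01] [-6.11225468e-01 -2.43847112e+00  1.02253024e+02 -2.99210810e-03
  8.01845821e+01  1.45250703e+02] [ 0.68629801  0.55872323 -2.24362103]
[519.64411731  45.81694849 167.02993831] [ 1.79999307e+02 -2.18976316e-03 -5.58759595e+01] [-5.92273205e-01 -2.43165776e+00  1.02246939e+02 -2.22717851e-03
  8.01840414e+01  1.45284066e+02] [ 0.82843165 -0.92594707 -2.95448993]
[519.68902418  45.96403728 167.03486223] [-1.79997095e+02 -9.63881154e-04 -5.58937670e+01] [-5.78137387e-01 -2.42533133e+00  1.02240270e+02  8.73324608e-04
  8.01821241e+01  1.45315481e+02] [-0.72893744 -0.35735587 -3.50986726]
```

play_rows:
  motion:
    - [[0,0,0.8,0,0,0],[0,0,1.6,0,0,0],[0,0,2.2,0,0,0],[0,0,2.7,0,0,0],[0,0,3.2,0,0,0]]

```text
time: 5.85
tool_pos: [519.6, 46.3, 134.3]
tcp_rot: [180.0, 0.0, -56.0]
ft_force: [0.3, -1.6, -2.2]
finger_gap: 10.3
grip_force: 49.9
```

play_rows:
  motion:
    - [[0,0,0.3,0,0,0],[0,0,0.6,0,0,0],[0,0,0.8,0,0,0],[0,0,1.0,0,0,0]]

```text
time: 6.25
tool_pos: [519.8, 46.2, 125.0]
tcp_rot: [180.0, -0.0, -56.0]
ft_force: [-1.7, -2.0, -2.6]
finger_gap: 10.2
grip_force: 50.0
```

play_rows:
  motion:
    - [[0,0,0.2,0,0,0],[0,0,0.35,0,0,0],[0,0,0.45,0,0,0],[0,0,0.5,0,0,0]]

```text
time: 6.65
tool_pos: [519.8, 46.2, 120.0]
tcp_rot: [180.0, -0.0, -56.0]
ft_force: [-1.3, -1.8, -0.4]
finger_gap: 10.3
grip_force: 50.1
```

play_rows:
  motion:
    - [[0,0,0,0,0,-8.5],[0,0,0,0,0,-17],[0,0,0,0,0,-25.5],[0,0,0,0,0,-34],[0,0,0,0,0,-42.5]]

```text
time: 7.15
tool_pos: [520.4, 46.4, 120.1]
tcp_rot: [-180.0, -0.1, -13.1]
ft_force: [3.3, -0.6, -5.3]
finger_gap: 10.5
grip_force: 49.6
```

```bash
python3 - <<'E'
from h import *
s=sensors.sense();print(s['tool_pos'],s['tcp_rot'],s['ft_force'],s['wrist_torque'])
E
```

```text
[520.43747367  46.43335292 120.09402026] [-1.79962529e+02 -8.46629998e-02 -1.31377805e+01] [ 3.32760175 -0.55670413 -5.29459486] [-0.04594785 -0.60300714 -0.03198516]
```

play_rows:
  motion:
    - [[0,0,0,0,0,-8.5],[0,0,0,0,0,-17],[0,0,0,0,0,-25.5],[0,0,0,0,0,-34],[0,0,0,0,0,-42.5]]

```text
time: 7.65
tool_pos: [520.4, 47.5, 120.1]
tcp_rot: [-179.9, -0.1, 29.4]
ft_force: [2.4, 4.6, -4.6]
finger_gap: 10.6
grip_force: 49.7
```

play_rows:
  motion:
    - [[0,0,0,0,0,-8.5],[0,0,0,0,0,-17],[0,0,0,0,0,-25.5],[0,0,0,0,0,-34],[0,0,0,0,0,-42.5]]

```text
time: 8.15
tool_pos: [519.6, 48.2, 120.0]
tcp_rot: [-179.9, -0.2, 71.9]
ft_force: [-0.7, 7.1, -0.9]
finger_gap: 10.4
grip_force: 50.0
```

play_rows:
  motion:
    - [[0,0,0,0,0,-8.5],[0,0,0,0,0,-17],[0,0,0,0,0,-25.5],[0,0,0,0,0,-34],[0,0,0,0,0,-42.5]]

```text
time: 8.65
tool_pos: [518.6, 48.3, 119.9]
tcp_rot: [-179.9, -0.2, 114.4]
ft_force: [-7.8, 6.1, 3.4]
finger_gap: 10.6
grip_force: 50.6
```

```bash
python3 - <<'E'
from h import *
s=sensors.sense();print(s['tool_pos'],s['tcp_rot'],s['ft_force'],s['wrist_torque'])
E
```

```text
[518.61053348  48.30379918 119.94145757] [-179.94455814   -0.22366794  114.40954169] [-7.78327663  6.08586394  3.3522275 ] [ 1.17048668  1.38888548 -0.0647696 ]
```

play_rows:
  motion:
    - [[0,0,0,0,0,-6],[0,0,0,0,0,-12],[0,0,0,0,0,-16],[0,0,0,0,0,-18],[0,0,0,0,0,-18]]

```text
time: 9.15
tool_pos: [518.2, 48.2, 119.9]
tcp_rot: [-180.0, -0.3, 132.1]
ft_force: [-8.4, 6.2, 4.4]
finger_gap: 10.5
grip_force: 50.8
```

```bash
python3 - <<'E'
from h import *
s=sensors.sense();print(s['tool_pos'],s['tcp_rot'],s['ft_force'],s['wrist_torque'])
E
```

```text
[518.17470646  48.15630107 119.89095318] [-179.96472775   -0.25796041  132.12594416] [-8.37803175  6.22022247  4.42992493] [ 1.09570143  1.66975276 -0.14048198]
```

play_rows:
  motion:
    - [[0,0,0,0,0,-1.5],[0,0,0,0,0,-3],[0,0,0,0,0,-3]]

```text
time: 9.45
tool_pos: [518.1, 48.2, 119.9]
tcp_rot: [-180.0, -0.3, 135.1]
ft_force: [-9.6, 7.5, 4.1]
finger_gap: 10.6
grip_force: 50.9
```

```bash
python3 - <<'E'
from h import *
s=sensors.sense();print(s['tool_pos'],s['tcp_rot'],s['ft_force'],s['wrist_torque'])
E
```

```text
[518.12739287  48.23547609 119.92055083] [-179.97714302   -0.26889345  135.10174025] [-9.61417751  7.5446015   4.05076504] [ 1.08994729  1.77802995 -0.25354867]
```

play_rows:
  motion:
    - [[0,0,0,0,0,-2],[0,0,0,0,0,-2],[0,0,0,0,0,-2]]

```text
time: 9.75
tool_pos: [517.9, 48.2, 119.9]
tcp_rot: [-180.0, -0.3, 137.1]
ft_force: [-10.2, 7.1, 4.1]
finger_gap: 10.2
grip_force: 51.0
```

```bash
python3 - <<'E'
from h import *
s=sensors.sense();print(s['tool_pos'],s['tcp_rot'],s['ft_force'],s['wrist_torque'])
E
```

```text
[517.93041408  48.19212766 119.86233272] [-179.96629255   -0.28335705  137.05371111] [-10.16695009   7.13317716   4.14179413] [ 0.99104009  1.81422916 -0.21557961]
```

play_rows:
  motion:
    - [[0,0,0,0,0,0],[0,0,0,0,0,0],[0,0,0,0,0,0],[0,0,-3,0,0,0],[0,0,-8,0,0,0]]
  jaw: 1

```text
time: 10.25
tool_pos: [517.2, 46.2, 197.0]
tcp_rot: [-179.7, -0.3, 137.0]
ft_force: [0.8, -0.0, 0.9]
finger_gap: 81.6
grip_force: 0.0
```

play_rows:
  motion:
    - [[0,0,-1.5,0,0,8.5],[0,0,-1.5,0,0,17],[0,0,-1.5,0,0,25.5],[0,0,-1.5,0,0,34],[0,0,-1.5,0,0,42.5]]

```text
time: 10.75
tool_pos: [520.1, 46.2, 215.4]
tcp_rot: [179.9, 0.0, 94.2]
ft_force: [-0.0, 0.6, 0.3]
finger_gap: 85.6
grip_force: 0.0
```

play_rows:
  motion:
    - [[0,0,0,0,0,8.5],[0,0,0,0,0,17],[0,0,0,0,0,25.5],[0,0,0,0,0,34],[0,0,0,0,0,42.5]]

```text
time: 11.25
tool_pos: [520.1, 46.2, 215.3]
tcp_rot: [180.0, -0.0, 51.7]
ft_force: [-0.5, -0.3, 0.3]
finger_gap: 85.5
grip_force: 0.0
```

play_rows:
  motion:
    - [[2.5,-1.6,0,0,0,8.5],[5.1,-3.3,0,0,0,17],[7.6,-4.9,0,0,0,25.5],[10.2,-6.5,0,0,0,34],[12.6,-8.1,0,0,0,42.5]]

```text
time: 11.75
tool_pos: [533.9, 196.8, 215.3]
tcp_rot: [-180.0, -0.1, 9.2]
ft_force: [-0.0, -0.4, -0.4]
finger_gap: 85.5
grip_force: 0.0
```

play_rows:
  motion:
    - [[0,0,0,0,0,0],[0,0,0,0,0,0]]

```text
time: 11.95
tool_pos: [533.6, 195.9, 215.1]
tcp_rot: [180.0, -0.0, 9.7]
ft_force: [-0.2, -1.1, -0.4]
finger_gap: 85.4
grip_force: 0.0
```

```bash
python3 - <<'E'
from h import *
d=snap('wrist','w4.png');s=sensors.sense();print(s['tool_pos'],s['tcp_rot'])
E
```

```text
[533.56624373 195.19943771 215.04798751] [ 1.79979179e+02 -7.36844125e-03  9.67894485e+00]
```

View pics/w4.png

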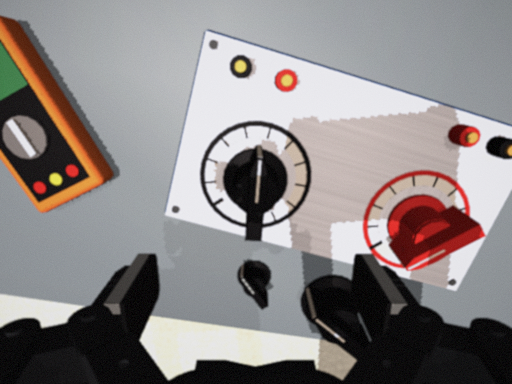

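The black knob's white line runs from (260,147) to (257,203), with the back end at (254,241). The red knob sits in its ring at about (430,225).

```bash
python3 - <<'E'
from redk import *
d=snap('wrist');s=sensors.sense()
print(dirs(d,(260,147),(254,241),137,135))
print(dirs(d,(260,147),(257,203),139,139)[3])
i=np.asarray(d['pixels']).astype(int);m=(i.max(2)<70);m[115:232][:, :195]=0;m[:115]=0;m[232:]=0;m[:,318:]=0
yy,xx=np.nonzero(m);P=onz(d,np.c_[xx,yy],80)[:,:2];k=P[:,0]>0
print('ring',cv2.fitEllipse(cv2.convexHull(P.astype(np.float32))),cv2.minAreaRect(P.astype(np.float32)))
print(s['tool_pos'],s['tcp_rot'])
print('red tick/tip?',proj(d,[[518.9,46.3,80],[518.9+32*np.cos(np.radians(134)),46.3+32*np.sin(np.radians(134)),122]]))
E
```

```text
(array([571.9, 198.7, 137. ]), array([502.1, 190.9, 135. ]), array([535.9, 194.7, 136. ]), np.float64(6.369686334387866), np.float64(70.25173774309202))
6.90852129932816
ring ((534.399658203125, 196.07838439941406), (93.39846801757812, 96.27366638183594), 98.44842529296875) ((535.3264770507812, 196.3301239013672), (93.73776245117188, 93.61205291748047), 55.68310546875)
[533.6 194.8 215. ] [180.   -0.    9.6]
red tick/tip? [[415.6 221.1]
 [403.1 262.8]]
```

play_rows:
  motion:
    - [[0.1,-0.05,3,0,0,3],[0.1,-0.05,6,0,0,3],[0.1,-0.05,8,0,0,3],[0.1,-0.05,8.7,0,0,3],[0.1,-0.05,8.7,0,0,3]]

```text
time: 12.55
tool_pos: [533.8, 195.1, 127.1]
tcp_rot: [180.0, 0.1, 6.5]
ft_force: [-0.7, -0.0, -0.2]
finger_gap: 85.4
grip_force: 0.0
```

play_rows:
  motion:
    - [[0,0,0,0,0,0],[0,0,0,0,0,0],[0,0,0,0,0,0],[0,0,0,0,0,0],[0,0,0,0,0,0]]
  jaw: 0.17
  squeeze: 20

```text
time: 13.05
tool_pos: [534.6, 196.3, 128.5]
tcp_rot: [-180.0, -0.0, 6.5]
ft_force: [-0.9, -0.3, 0.2]
finger_gap: 14.6
grip_force: 0.0
```

```bash
python3 - <<'E'
from h import *
d=snap('wrist','w5.png');s=sensors.sense();print(s['tool_pos'],s['tcp_rot'],s['finger_gap'],s['ft_force'],s['wrist_torque'],s['joint_pos'])
E
```

```text
[534.46207693 196.24482821 128.28374364] [-1.79997290e+02 -2.15836489e-02  6.53066873e+00] 14.494728760432396 [-0.72167817  0.09591382 -0.58940916] [-0.03199504  0.02471261 -0.02111272] [ 1.50032502e+01  6.85388186e+00  9.69080124e+01 -5.14783076e-04
  7.62163584e+01  9.84727035e+01]
```

View pics/w5.png

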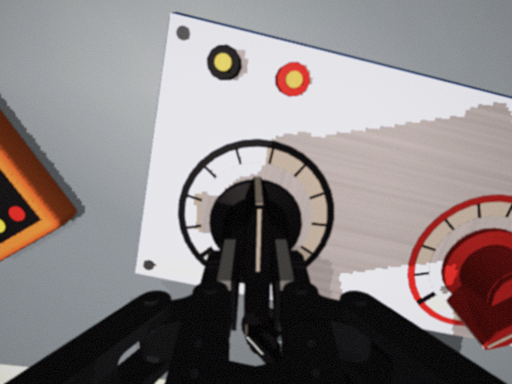

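The knob's white line top is at (258,177) and the jaws sit loosely around the bar. I'll sweep anticlockwise first.

play_rows:
  motion:
    - [[0,0,0,0,0,-5],[0,0,0,0,0,-10],[0,0,0,0,0,-15],[0,0,0,0,0,-20],[0,0,0,0,0,-25]]

```text
time: 13.6
tool_pos: [534.4, 196.0, 128.1]
tcp_rot: [180.0, 0.0, 31.7]
ft_force: [-0.1, -1.3, -0.2]
finger_gap: 14.4
grip_force: 0.6
```

play_rows:
  motion:
    - [[0,0,0,0,0,-5],[0,0,0,0,0,-10],[0,0,0,0,0,-15],[0,0,0,0,0,-20],[0,0,0,0,0,-25]]

```text
time: 14.1
tool_pos: [534.5, 196.0, 128.2]
tcp_rot: [180.0, 0.0, 56.7]
ft_force: [-0.2, -1.4, 0.3]
finger_gap: 14.5
grip_force: 0.5
```

```bash
cat > chk.py <<'E'
from h import *
np.set_printoptions(suppress=True,precision=3)
import sys
d=snap('wrist',sys.argv[1]);s=sensors.sense();print(s['tool_pos'],s['tcp_rot'],s['finger_gap'],s['ft_force'],s['wrist_torque'])
im=np.asarray(d['pixels']).astype(int);w=np.median(im[:,254:263],axis=1).max(1)
def prof(im): # skirt extent: dark pixel width per row
    g=im.max(2)<75
    out=[]
    for y in range(170,240,8):
        r=g[y]; c=258;l=c
        while l>0 and r[l-12:l].any(): l-=1
        k=c
        while k<511 and r[k+1:k+13].any(): k+=1
        out.append((y,l,k))
    return out
# bright run in the line column
for c in(252,256,260,264):
    col=im[140:290,c].min(1); print(c,[140+int(i) for i in np.nonzero(np.abs(np.diff(col))>35)[0]])
E
python3 chk.py w6.png
python3 - <<'E'
import cv2,numpy as np
im=cv2.imread('pics/w5.png').astype(int)
for c in(252,256,260,264):
    col=im[140:290,c].min(1); print(c,[140+int(i) for i in np.nonzero(np.abs(np.diff(col))>35)[0]])
E
```

```text
[534.472 196.024 128.134] [179.98    0.004  57.033] 14.121316583903122 [-0.585 -0.232  0.235] [-0.025 -0.061 -0.026]
252 [140, 145, 146, 147, 178, 179, 180]
256 [140, 145, 146, 147, 178, 179, 180, 270, 271]
260 [140, 145, 146, 147, 176, 177, 178, 203]
264 [140, 146, 147, 161, 162, 176, 177, 204, 206, 207, 208]
252 [145, 146, 178, 179]
256 [145, 146, 175, 205, 271]
260 [145, 146, 204, 205, 207, 208]
264 [140, 145, 146, 147, 179, 180]
```

play_rows:
  motion:
    - [[0,0,0,0,0,8.5],[0,0,0,0,0,17],[0,0,0,0,0,25.5],[0,0,0,0,0,34],[0,0,0,0,0,42]]

```text
time: 14.65
tool_pos: [534.2, 196.3, 127.9]
tcp_rot: [-180.0, 0.0, 14.1]
ft_force: [0.0, 1.2, 0.3]
finger_gap: 14.6
grip_force: 0.6
```

play_rows:
  motion:
    - [[0,0,0,0,0,6],[0,0,0,0,0,12],[0,0,0,0,0,18],[0,0,0,0,0,24],[0,0,0,0,0,30]]

```text
time: 15.15
tool_pos: [534.1, 196.3, 127.9]
tcp_rot: [180.0, 0.0, -15.8]
ft_force: [-1.1, 0.4, -0.1]
finger_gap: 14.6
grip_force: 0.5
```

```bash
python3 chk.py w7.png
```

```text
[534.191 196.327 127.95 ] [-179.996    0.019  -16.18 ] 14.390024216951701 [-0.539  0.204  0.011] [ 0.069 -0.017  0.018]
252 [144, 145, 177, 178, 179]
256 [144, 145, 178, 179, 272, 273]
260 [144, 145, 178, 179, 180]
264 [145, 146, 179, 180]
```

Not dropped yet, so I'll carry on clockwise.

play_rows:
  motion:
    - [[0,0,0,0,0,6],[0,0,0,0,0,12],[0,0,0,0,0,18],[0,0,0,0,0,24],[0,0,0,0,0,30]]

```text
time: 15.7
tool_pos: [534.2, 196.3, 127.9]
tcp_rot: [180.0, 0.0, -45.7]
ft_force: [0.2, 0.3, -0.3]
finger_gap: 14.6
grip_force: 0.5
```

```bash
python3 chk.py w8.png
```

```text
[534.234 196.291 127.932] [179.995   0.013 -46.037] 14.464205614372165 [ 0.193 -0.092  0.766] [ 0.062 -0.02  -0.027]
252 [145, 146, 178, 179]
256 [145, 146, 178, 179, 274, 275]
260 [144, 145, 146, 178, 179, 180]
264 [145, 146, 179, 180, 181]
```

play_rows:
  motion:
    - [[0,0,0,0,0,0],[0,0,0,0,0,0],[0,0,0,0,0,0]]
  jaw: 0.1

```text
time: 16.05
tool_pos: [534.4, 196.1, 127.9]
tcp_rot: [180.0, -0.0, -45.4]
ft_force: [0.7, -1.0, -2.7]
finger_gap: 11.2
grip_force: 23.3
```

play_rows:
  motion:
    - [[0,0,0,0,0,0],[0,0,0,0,0,0],[0,0,0,0,0,0]]
  jaw: 0.3

```text
time: 16.35
tool_pos: [534.4, 196.2, 128.1]
tcp_rot: [-180.0, -0.0, -45.5]
ft_force: [0.6, -0.1, 0.1]
finger_gap: 26.1
grip_force: 0.0
```

```bash
python3 chk.py w9.png; python3 - <<'E'
import cv2,numpy as np
# white/pointer line centre by row, brownish bright inside dark knob
for f in('w5','w8','w9'):
    im=cv2.imread(f'pics/{f}.png').astype(int)
    print(f,[(y,[int(x) for x in np.nonzero(im[y,225:295].max(1)>95)[0]+225][:6],[int(x) for x in np.nonzero(im[y,225:295].max(1)>95)[0]+225][-3:]) for y in(182,190,200,210,220,230)])
E
```

```text
[534.409 196.215 128.137] [-179.989   -0.003  -45.46 ] 25.523373868708656 [0.024 0.05  0.297] [ 0.004 -0.012  0.022]
252 [145, 146, 177]
256 [145, 146, 207, 208, 211]
260 [145, 146, 178, 179, 180, 207, 208]
264 [140, 145, 146, 147, 179, 180]
w5 [(182, [225, 226, 227, 228, 229, 230], [292, 293, 294]), (190, [256, 257, 258, 259, 260, 287], [292, 293, 294]), (200, [257, 258, 259, 260], [258, 259, 260]), (210, [257, 258, 259, 260, 261], [259, 260, 261]), (220, [257, 258, 259, 260, 261], [259, 260, 261]), (230, [257, 258, 259, 260], [258, 259, 260])]
w8 [(182, [225, 226, 227, 228, 229, 230], [292, 293, 294]), (190, [244, 245, 246, 247, 248, 249], [292, 293, 294]), (200, [244, 245, 246, 247, 248, 249], [248, 249, 294]), (210, [244, 245, 246, 247, 248, 249], [247, 248, 249]), (220, [246, 247, 248, 249, 250], [248, 249, 250]), (230, [248, 249, 250, 251, 252], [250, 251, 252])]
w9 [(182, [225, 226, 227, 228, 229, 230], [292, 293, 294]), (190, [253, 254, 255, 256, 257, 258], [292, 293, 294]), (200, [254, 255, 256, 257, 258, 259], [259, 260, 294]), (210, [], []), (220, [255, 256, 257, 258, 259, 260], [258, 259, 260]), (230, [256, 257, 258, 259, 260], [258, 259, 260])]
```

play_rows:
  motion:
    - [[0,0,-3.5,0,0,0],[0,0,-3.5,0,0,-8.5],[0,0,-3.5,0,0,-17],[0,0,-3.5,0,0,-25.5],[0,0,-3.5,0,0,-34]]

```text
time: 16.9
tool_pos: [534.4, 196.2, 163.2]
tcp_rot: [-180.0, -0.0, -11.1]
ft_force: [0.1, -0.6, 0.0]
finger_gap: 25.6
grip_force: 0.0
```

play_rows:
  motion:
    - [[0,0,0,0,0,-8.5],[0,0,0,0,0,-17],[0,0,0,0,0,-25.5],[0,0,0,0,0,-34],[0,0,0,0,0,-42.5]]

```text
time: 17.4
tool_pos: [534.4, 196.2, 163.1]
tcp_rot: [180.0, -0.0, 31.4]
ft_force: [0.3, 0.7, -0.4]
finger_gap: 25.4
grip_force: 0.0
```

play_rows:
  motion:
    - [[0,0,0,0,0,-8.5],[0,0,0,0,0,-17],[0,0,0,0,0,-25.5],[0,0,0,0,0,-34],[0,0,0,0,0,-42.5]]

```text
time: 17.9
tool_pos: [534.4, 196.2, 163.1]
tcp_rot: [180.0, -0.0, 73.9]
ft_force: [-0.5, 0.5, -0.6]
finger_gap: 25.4
grip_force: 0.0
```

play_rows:
  motion:
    - [[0,0,0,0,0,-8.5],[0,0,0,0,0,-17],[0,0,0,0,0,-25.5],[0,0,0,0,0,-34],[0,0,0,0,0,-42.5]]

```text
time: 18.4
tool_pos: [534.4, 196.2, 163.1]
tcp_rot: [180.0, -0.0, 116.4]
ft_force: [0.0, -0.7, 0.1]
finger_gap: 26.0
grip_force: 0.0
```

play_rows:
  motion:
    - [[0,0,0,0,0,-8.5],[0,0,0,0,0,-17],[0,0,0,0,0,-18.5],[0,0,0,0,0,-18.5]]

```text
time: 18.8
tool_pos: [534.3, 196.2, 163.0]
tcp_rot: [-180.0, -0.0, 134.4]
ft_force: [-0.8, -0.2, 0.8]
finger_gap: 25.8
grip_force: 0.0
```

play_rows:
  motion:
    - [[0,0,1.5,0,0,0],[0,0,3,0,0,0],[0,0,3.5,0,0,0],[0,0,3.5,0,0,0]]

```text
time: 19.2
tool_pos: [533.1, 195.8, 125.8]
tcp_rot: [-179.8, -0.1, 134.5]
ft_force: [-0.2, 0.3, -0.7]
finger_gap: 25.6
grip_force: 0.0
```

play_rows:
  motion:
    - [[0,0,0,0,0,0],[0,0,0,0,0,0],[0,0,0,0,0,5],[0,0,0,0,0,8],[0,0,0,0,0,11]]
  jaw: 0.15

```text
time: 19.7
tool_pos: [534.8, 196.3, 128.7]
tcp_rot: [179.9, 0.0, 123.4]
ft_force: [-0.1, -0.2, -0.8]
finger_gap: 12.9
grip_force: 0.3
```

play_rows:
  motion:
    - [[0,0,0,0,0,2],[0,0,0,0,0,5],[0,0,0,0,0,8],[0,0,0,0,0,11],[0,0,0,0,0,14]]

```text
time: 20.2
tool_pos: [535.0, 196.1, 128.8]
tcp_rot: [179.9, 0.0, 109.4]
ft_force: [1.5, -1.0, -0.5]
finger_gap: 12.9
grip_force: 2.1
```

```bash
python3 chk.py w10.png; python3 - <<'E'
import cv2,numpy as np
for f in('w9','w10'):
    im=cv2.imread(f'pics/{f}.png').astype(int)
    print(f,[(y,[int(x) for x in np.nonzero(im[y,225:295].max(1)>95)[0]+225][:4]) for y in(172,176,180,184,190,200)])
E
```

```text
[535.014 196.044 128.77 ] [179.916   0.033 109.205] 12.907862000385034 [ 1.491 -1.283  0.053] [-0.204 -0.215  0.094]
252 [140, 141, 146, 147, 148, 176, 177, 178]
256 [140, 141, 146, 147, 148, 176, 177, 178, 261]
260 [140, 141, 147, 163, 175, 176, 177, 178]
264 [140, 141, 147, 148, 177, 178]
w9 [(172, [225, 226, 227, 228]), (176, [225, 226, 227, 228]), (180, [225, 226, 227, 228]), (184, [225, 226, 227, 228]), (190, [253, 254, 255, 256]), (200, [254, 255, 256, 257])]
w10 [(172, [225, 226, 227, 228]), (176, [225, 226, 227, 228]), (180, [225, 226, 227, 228]), (184, [225, 226, 227, 228]), (190, [287, 288, 289, 290]), (200, [294])]
```

```bash
python3 - <<'E'
from h import *
d=snap('wrist','w11.png');s=sensors.sense()
a=np.radians(s['tcp_rot'][2]);c=np.array([534.6,196]);u=np.array([np.cos(a),np.sin(a)]);n=np.array([-u[1],u[0]])
for z in(87,96): print(z,proj(d,[[*(c+27*u),z],[*(c+27*n),z],[*(c-27*n),z]]).round(1).tolist(), 'back end',proj(d,[[*(c+30*u),z-5+50]]).round(1).tolist())
im=np.asarray(d['pixels']).astype(int)
for y in range(190,215,6): print(y,np.nonzero(im[y].max(1)<70)[0].min() , [int(x) for x in np.nonzero(np.abs(np.diff(im[y].max(1)))>50)[0]])
print(s['wrist_torque'],s['ft_force'])
E
```

```text
87 [[253.3, 178.2], [208.4, 221.9], [298.8, 221.5]] back end [[252.9, 199.4]]
96 [[253.2, 182.6], [206.3, 228.1], [300.7, 227.7]] back end [[252.8, 206.6]]
190 183 [165, 181, 182, 187, 188, 189, 223, 224, 286, 287, 305, 321, 322, 328, 329]
196 181 [179, 180, 185, 186, 187, 218, 219, 290, 291, 292, 323, 324, 329, 330, 331, 429, 430, 441]
202 180 [160, 178, 179, 184, 185, 214, 215, 294, 295, 325, 326, 331, 332]
208 179 [157, 177, 178, 183, 184, 212, 213, 296, 297, 298, 326, 327, 332, 333]
214 9 [154, 155, 177, 178, 183, 184, 211, 212, 298, 299, 326, 331, 332, 333, 392, 393, 407, 408]
[-0.16461649 -0.25406283  0.02006971] [ 0.76345948 -0.7695993  -0.37224826]
```

```bash
python3 - <<'E'
import cv2,numpy as np
for f in('w5','w8','w9','w10','w11'):
    im=cv2.imread(f'pics/{f}.png').astype(int).max(2)
    o=[]
    for y in range(190,236,6):
        r=im[y]; l=np.nonzero(np.abs(np.diff(r))>50)[0]
        a=[x for x in l if 195<x<245]; b=[x for x in l if 268<x<318]
        o.append((y,int(min(a)) if a else 0,int(max(b)) if b else 0))
    print(f,o)
E
```

```text
w5 [(190, 224, 0), (196, 0, 292), (202, 0, 296), (208, 211, 298), (214, 209, 300), (220, 209, 300), (226, 209, 301), (232, 210, 299)]
w8 [(190, 0, 0), (196, 200, 290), (202, 211, 294), (208, 208, 297), (214, 207, 298), (220, 206, 298), (226, 207, 298), (232, 207, 297)]
w9 [(190, 222, 0), (196, 200, 290), (202, 212, 295), (208, 209, 297), (214, 207, 298), (220, 207, 298), (226, 207, 298), (232, 208, 297)]
w10 [(190, 223, 306), (196, 218, 292), (202, 214, 295), (208, 212, 298), (214, 211, 299), (220, 211, 299), (226, 211, 298), (232, 213, 297)]
w11 [(190, 223, 305), (196, 218, 292), (202, 214, 295), (208, 212, 298), (214, 211, 299), (220, 211, 299), (226, 211, 298), (232, 213, 297)]
```

The skirt's apparent width shrank from 91.5 to 88 px, which matches a 9 mm drop, and the torque rose, so the black knob is seated. Next I'll grip lower and turn it anticlockwise a bit before re-gripping.

play_rows:
  motion:
    - [[0,0,0.4,0,0,-2],[0,0,0.8,0,0,-4],[0,0,0.8,0,0,-4]]

```text
time: 20.6
tool_pos: [534.5, 196.3, 120.1]
tcp_rot: [180.0, -0.0, 113.6]
ft_force: [0.9, 0.8, -1.3]
finger_gap: 12.7
grip_force: 0.5
```

play_rows:
  motion:
    - [[0,0,0,0,0,0],[0,0,0,0,0,0],[0,0,0,0,0,-8],[0,0,0,0,0,-16],[0,0,0,0,0,-24]]
  jaw: 0
  squeeze: 40

```text
time: 21.1
tool_pos: [534.2, 196.2, 120.2]
tcp_rot: [-180.0, -0.0, 137.8]
ft_force: [0.7, -0.6, 0.4]
finger_gap: 10.8
grip_force: 40.6
```

play_rows:
  motion:
    - [[0,0,0,0,0,-8],[0,0,0,0,0,-16],[0,0,0,0,0,-24],[0,0,0,0,0,-24]]

```text
time: 21.5
tool_pos: [534.5, 195.8, 120.2]
tcp_rot: [-180.0, 0.0, 161.6]
ft_force: [2.0, -1.7, -0.1]
finger_gap: 10.6
grip_force: 40.5
```

```bash
python3 chk.py w12.png
```

```text
[534.532 195.783 120.209] [-179.977    0.025  161.33 ] 10.893110755454535 [ 1.45  -2.06  -0.396] [-0.423 -0.235  0.014]
252 [143, 144, 145, 150, 151, 178, 182, 183]
256 [143, 144, 150, 151, 181, 182, 183, 272, 273]
260 [143, 144, 145, 150, 151, 152, 179, 181, 182, 183]
264 [143, 144, 145, 150, 151, 152, 181, 182, 183, 184]
```

play_rows:
  motion:
    - [[0,0,0,0,0,0],[0,0,0,0,0,0],[0,0,-2,0,0,0],[0,0,-4.5,0,0,0],[0,0,-4.5,0,0,8.5]]
  jaw: 0.4

```text
time: 22.05
tool_pos: [536.4, 197.0, 169.3]
tcp_rot: [179.8, 0.2, 152.9]
ft_force: [0.8, 0.6, 0.8]
finger_gap: 34.4
grip_force: 0.0
```

play_rows:
  motion:
    - [[0,0,0,0,0,8.5],[0,0,0,0,0,17],[0,0,0,0,0,25.5],[0,0,0,0,0,34],[0,0,0,0,0,42.5]]

```text
time: 22.55
tool_pos: [534.2, 196.4, 165.1]
tcp_rot: [-180.0, -0.0, 110.1]
ft_force: [-0.6, 0.6, 0.1]
finger_gap: 34.3
grip_force: 0.0
```

play_rows:
  motion:
    - [[0,0,0,0,0,8.5],[0,0,0,0,0,17],[0,0,0,0,0,25.5],[0,0,0,0,0,34],[0,0,0,0,0,42.5]]

```text
time: 23.05
tool_pos: [534.2, 196.4, 165.0]
tcp_rot: [-180.0, -0.0, 67.6]
ft_force: [0.2, 0.8, 0.4]
finger_gap: 34.3
grip_force: 0.0
```

play_rows:
  motion:
    - [[0,0,0,0,0,8.5],[0,0,0,0,0,17],[0,0,0,0,0,25.5],[0,0,0,0,0,34],[0,0,0,0,0,42.5]]

```text
time: 23.55
tool_pos: [534.2, 196.4, 165.1]
tcp_rot: [-180.0, 0.0, 25.1]
ft_force: [0.5, 0.9, 0.1]
finger_gap: 34.3
grip_force: 0.0
```

play_rows:
  motion:
    - [[0,0,0,0,0,8.5],[0,0,0,0,0,17],[0,0,0,0,0,25.5],[0,0,0,0,0,34],[0,0,0,0,0,42.5]]

```text
time: 24.05
tool_pos: [534.1, 196.4, 165.0]
tcp_rot: [-180.0, 0.0, -17.4]
ft_force: [-0.0, 0.3, 0.6]
finger_gap: 33.7
grip_force: 0.0
```

```bash
python3 chk.py w13.png;python3 - <<'E'
from h import *
im=cv2.imread('pics/w13.png').astype(int).max(2)
for y in range(150,240,8): print(y,[int(x) for x in np.nonzero(im[y,230:285]>95)[0]+230])
E
```

```text
[534.161 196.348 165.021] [-179.993    0.022  -17.974] 34.24965859125315 [0.298 0.606 0.012] [ 0.013 -0.006 -0.033]
252 [159, 160, 161, 269, 270]
256 [155, 156, 223, 224, 225, 269, 270]
260 [156, 270]
264 [160, 161, 162]
150 [230, 231, 232, 233, 234, 235, 236, 237, 238, 239, 240, 241, 242, 243, 244, 245, 246, 247, 248, 249, 250, 251, 252, 253, 254, 255, 256, 257, 258, 259, 260, 261, 262, 263, 264, 265, 266, 267, 268, 269, 270, 271, 272, 273, 274, 275, 276, 277, 278, 279, 280, 281, 282, 283, 284]
158 [230, 231, 232, 233, 234, 235, 236, 237, 238, 239, 240, 241, 242, 243, 244, 245, 246, 247, 248, 249, 250, 251, 252, 253, 254, 256, 257, 258, 261, 262, 263, 264, 265, 266, 267, 268, 269, 270, 271, 272, 273, 274, 275, 276, 277, 278, 279, 280, 281, 282, 283, 284]
166 [230, 231, 232, 233, 234, 235, 236, 257, 258, 259, 276, 277, 278, 279, 280, 281, 282, 283, 284]
174 [256, 257, 258, 259]
182 [256, 257, 258, 259]
190 [256, 257, 258, 259]
198 [255, 256, 257, 258]
206 [255, 256, 257, 258]
214 [255, 256, 257, 258]
222 [254, 255, 256, 257, 282, 283, 284]
230 [230, 231, 232, 233, 234, 235, 236, 275, 276, 277, 278, 279, 280, 281, 282, 283, 284]
238 [233, 234, 235, 236, 237, 238, 239, 240, 241, 242, 243, 244, 245, 265, 266, 267, 268, 269, 270, 271, 272, 273, 274, 275, 276, 277, 278, 279, 280, 281, 282, 283, 284]
```

play_rows:
  motion:
    - [[0,0,2,0,0,1],[0,0,3.5,0,0,1],[0,0,4.5,0,0,1],[0,0,4.5,0,0,1],[0,0,4.5,0,0,1]]

```text
time: 24.6
tool_pos: [534.2, 196.2, 119.9]
tcp_rot: [180.0, 0.0, -17.9]
ft_force: [-0.9, -0.8, 0.8]
finger_gap: 34.0
grip_force: 0.0
```

play_rows:
  motion:
    - [[0,0,0,0,0,0],[0,0,0,0,0,0],[0,0,0,0,0,0],[0,0,0,0,0,0],[0,0,0,0,0,-8]]
  jaw: 0
  squeeze: 50

```text
time: 25.1
tool_pos: [535.1, 196.2, 121.1]
tcp_rot: [-180.0, -0.1, -10.0]
ft_force: [-1.0, -1.4, 6.1]
finger_gap: 10.5
grip_force: 50.8
```

play_rows:
  motion:
    - [[0,0,0,0,0,-8.5],[0,0,0,0,0,-17],[0,0,0,0,0,-25.5],[0,0,0,0,0,-34],[0,0,0,0,0,-42.5]]

```text
time: 25.6
tool_pos: [535.0, 196.0, 121.1]
tcp_rot: [179.9, -0.1, 32.9]
ft_force: [-0.4, -2.3, 6.4]
finger_gap: 10.5
grip_force: 50.8
```

```bash
python3 chk.py w14.png|head -1
```

```text
[535.059 196.022 121.137] [179.944  -0.08   33.458] 10.54649064357631 [-0.802 -1.564  6.108] [-0.404  0.141 -0.043]
```

Everything is steady, so I'll continue to about 117°.

play_rows:
  motion:
    - [[0,0,0,0,0,-8.5],[0,0,0,0,0,-17],[0,0,0,0,0,-25.5],[0,0,0,0,0,-34],[0,0,0,0,0,-42.5]]

```text
time: 26.15
tool_pos: [535.1, 195.9, 121.1]
tcp_rot: [179.9, -0.0, 75.4]
ft_force: [-0.5, -3.2, 6.0]
finger_gap: 10.2
grip_force: 50.7
```

play_rows:
  motion:
    - [[0,0,0,0,0,-8.5],[0,0,0,0,0,-17],[0,0,0,0,0,-25.5],[0,0,0,0,0,-34],[0,0,0,0,0,-42.5]]

```text
time: 26.65
tool_pos: [535.3, 195.8, 121.1]
tcp_rot: [179.9, 0.1, 117.9]
ft_force: [-0.2, -3.1, 4.6]
finger_gap: 10.7
grip_force: 50.6
```

play_rows:
  motion:
    - [[0,0,0,0,0,-5],[0,0,0,0,0,-9],[0,0,0,0,0,-12],[0,0,0,0,0,-14],[0,0,0,0,0,-14]]

```text
time: 27.15
tool_pos: [535.4, 195.9, 121.1]
tcp_rot: [179.9, 0.1, 131.6]
ft_force: [1.1, -2.3, 4.5]
finger_gap: 10.3
grip_force: 50.6
```

```bash
python3 chk.py w15.png|head -1
```

```text
[535.38  195.85  121.132] [179.908   0.099 131.524] 10.418286086529713 [ 0.702 -2.237  4.754] [-0.513 -0.172 -0.051]
```

play_rows:
  motion:
    - [[0,0,0,0,0,-1.5],[0,0,0,0,0,-3],[0,0,0,0,0,-3]]

```text
time: 27.5
tool_pos: [535.4, 195.9, 121.1]
tcp_rot: [179.9, 0.1, 134.6]
ft_force: [1.4, -1.5, 5.1]
finger_gap: 10.2
grip_force: 50.7
```

```bash
python3 chk.py w16.png|head -1
```

```text
[535.343 195.932 121.121] [179.911   0.095 134.516] 10.253990276053592 [ 1.03  -2.293  4.698] [-0.434 -0.133 -0.132]
```

play_rows:
  motion:
    - [[0,0,0,0,0,-1.5],[0,0,0,0,0,-2],[0,0,0,0,0,-2]]

```text
time: 27.85
tool_pos: [535.4, 196.0, 121.1]
tcp_rot: [179.9, 0.1, 136.5]
ft_force: [0.1, -1.4, 4.3]
finger_gap: 10.5
grip_force: 50.7
```

```bash
python3 chk.py w17.png|head -1
```

```text
[535.358 196.017 121.132] [179.907   0.097 136.5  ] 10.47276907692604 [ 1.357 -0.33   5.226] [-0.476 -0.116 -0.179]
```

play_rows:
  motion:
    - [[0,0,0,0,0,-1.5],[0,0,0,0,0,-3],[0,0,0,0,0,-3]]

```text
time: 28.2
tool_pos: [535.3, 196.1, 121.1]
tcp_rot: [179.9, 0.1, 139.6]
ft_force: [0.3, -1.1, 5.7]
finger_gap: 10.4
grip_force: 50.8
```

```bash
python3 chk.py w18.png|head -1
```

```text
[535.328 196.037 121.151] [179.911   0.094 139.504] 10.40171532195308 [ 0.321 -1.126  4.363] [-0.468 -0.167 -0.204]
```

play_rows:
  motion:
    - [[0,0,0,0,0,-1.5],[0,0,0,0,0,-3],[0,0,0,0,0,-3]]

```text
time: 28.55
tool_pos: [535.2, 196.1, 121.1]
tcp_rot: [179.9, 0.1, 142.5]
ft_force: [-0.0, -1.3, 5.9]
finger_gap: 10.5
grip_force: 50.8
```

```bash
python3 chk.py w19.png|head -1
```

```text
[535.23  196.07  121.127] [179.923   0.091 142.509] 10.062960923313524 [-0.315 -2.008  5.896] [-0.442 -0.043 -0.209]
```

play_rows:
  motion:
    - [[0,0,0,0,0,0],[0,0,0,0,0,0],[0,0,0,0,0,0],[0,0,-3,0,0,0],[0,0,-8,0,0,0]]
  jaw: 1

```text
time: 29.1
tool_pos: [531.2, 195.4, 196.0]
tcp_rot: [-179.6, -0.3, 142.5]
ft_force: [0.6, -0.3, -0.8]
finger_gap: 81.5
grip_force: 0.0
```

play_rows:
  motion:
    - [[-4,4,-5,0,0,0],[-8,8,-10,0,0,0],[-8,8,-12,0,0,0],[-8,8,-12,0,0,0],[-8,8,-12,0,0,0]]

```text
time: 29.6
tool_pos: [648.5, 211.3, 322.6]
tcp_rot: [179.8, 0.2, 142.5]
ft_force: [0.4, -0.2, 0.7]
finger_gap: 85.1
grip_force: 0.0
```

```bash
python3 - <<'E'
from h import *
d=snap('wrist','w20.png');s=sensors.sense();print(s['tool_pos'],s['tcp_rot'])
a=np.radians(134)
for n,c in(('black',(534.6,196)),('red',(518.9,46.5))):
    print(n,'zero',proj(d,[[c[0]+32*np.cos(a),c[1]+32*np.sin(a),80]]).round().tolist(),'tip seated',proj(d,[[c[0]+32*np.cos(a),c[1]+32*np.sin(a),124]]).round().tolist(),'centre top',proj(d,[[*c,132]]).round().tolist())
w=cv2.imread('pics/w20.png'); e=cv2.cvtColor(np.asarray(snap('side')['pixels'])[140:290,150:380],cv2.COLOR_RGB2BGR)
e=cv2.resize(e,None,fx=1.25,fy=1.25,interpolation=cv2.INTER_CUBIC)
o=np.zeros((384,800,3),np.uint8);o[:,:512]=w;o[:188,512:799]=e[:188,:287];cv2.imwrite('pics/fin.png',o)
E
```

```text
[647.09942255 211.07082973 320.14561279] [1.79954032e+02 2.95125525e-02 1.42514825e+02]
black zero [[182.0, 49.0]] tip seated [[172.0, 44.0]] centre top [[168.0, 80.0]]
red zero [[73.0, 123.0]] tip seated [[51.0, 129.0]] centre top [[48.0, 161.0]]
```

View pics/fin.png

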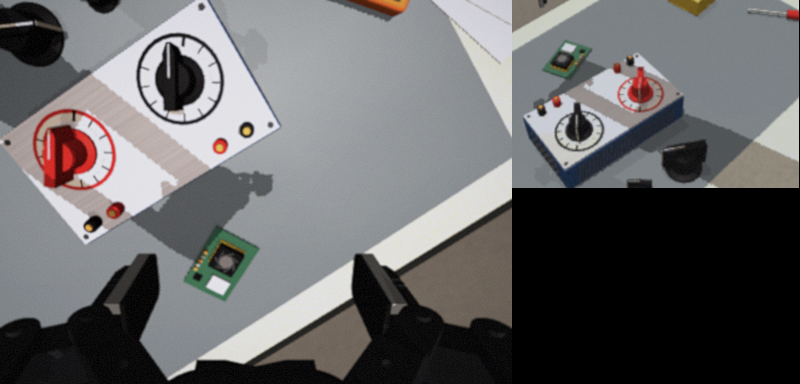

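The final view shows both knobs low in their rings. The black tip is near (170,44) against a predicted (172,44), and the red tip is near (50,128) against (51,129). I'll check the black pointer's angle numerically before handing in.

```bash
python3 - <<'E'
from h import *
np.set_printoptions(suppress=True,precision=1)
d=snap('wrist');im=np.asarray(d['pixels']).astype(int)
g=im.max(2)
def fit(x0,x1,ys,ok,z):
    P=[]
    for y in ys:
        xs=[x for x in range(x0,x1) if ok(im[y,x])]
        if xs: P.append((np.mean(xs),y))
    P=np.array(P); W=onz(d,P,z)[:,:2]
    v=cv2.fitLine(W.astype(np.float32),2,0,.01,.01).ravel()
    print(P.tolist(),np.degrees(np.arctan2(v[1],v[0]))%180)
fit(162,180,range(50,82,2),lambda p:p.max()>75,132)
fit(45,75,range(132,165,3),lambda p:p[1]>95,132)
E
```

```text
[[166.5, 50.0], [166.44444444444446, 52.0], [167.0, 54.0], [167.28571428571428, 56.0], [167.28571428571428, 58.0], [167.0, 60.0], [167.375, 62.0], [167.28571428571428, 64.0], [168.8, 66.0], [170.5, 68.0], [170.5, 70.0], [170.5, 72.0], [170.5, 74.0], [170.5, 76.0], [170.5, 78.0], [170.5, 80.0]] 148.50119
[[46.0, 132.0], [47.5, 135.0], [48.75, 138.0], [49.5, 141.0], [49.5, 144.0], [49.5, 147.0], [49.5, 150.0], [49.5, 153.0], [49.5, 156.0], [49.5, 159.0], [49.5, 162.0]] 136.51721
```

```bash
python3 - <<'E'
from h import *
d=snap('wrist');im=np.asarray(d['pixels']).astype(int)
for y in range(38,82,4): print(y,im[y,162:180].max(1).tolist())
for y in range(124,190,6): print(y,im[y,40:64,1].tolist())
E
```

```text
38 [223, 209, 187, 158, 136, 117, 84, 66, 46, 38, 28, 26, 25, 30, 29, 26, 32, 34]
42 [23, 34, 63, 88, 119, 144, 171, 192, 209, 222, 224, 228, 232, 232, 232, 231, 228, 232]
46 [224, 228, 231, 228, 231, 221, 182, 125, 120, 114, 89, 76, 118, 163, 201, 220, 228, 229]
50 [227, 228, 230, 227, 200, 131, 60, 94, 170, 179, 120, 46, 21, 8, 5, 0, 18, 57]
54 [228, 231, 221, 181, 97, 32, 42, 103, 171, 181, 119, 53, 31, 27, 18, 7, 5, 0]
58 [229, 229, 198, 119, 42, 26, 44, 102, 168, 181, 123, 49, 31, 29, 27, 19, 13, 6]
62 [232, 228, 195, 107, 42, 25, 35, 92, 158, 186, 138, 63, 28, 31, 28, 18, 9, 5]
66 [177, 107, 41, 20, 25, 28, 35, 85, 156, 185, 139, 63, 27, 31, 31, 16, 6, 7]
70 [18, 19, 23, 22, 26, 32, 37, 88, 160, 187, 143, 66, 33, 31, 26, 18, 10, 5]
74 [29, 31, 27, 25, 30, 31, 36, 84, 154, 184, 146, 73, 33, 28, 31, 20, 10, 8]
78 [31, 26, 28, 30, 28, 25, 30, 78, 162, 195, 167, 82, 28, 32, 25, 18, 10, 12]
124 [159, 141, 106, 58, 30, 26, 44, 77, 109, 143, 160, 165, 168, 169, 166, 162, 165, 165, 164, 167, 168, 164, 158, 151]
130 [26, 42, 77, 119, 153, 162, 165, 169, 166, 159, 152, 143, 136, 129, 118
[... 286 characters left out ...]
102, 59, 46, 86, 151, 184, 153, 85, 47, 43, 36, 34, 19, 13, 9, 8, 14, 9, 14]
154 [155, 168, 164, 149, 110, 61, 45, 44, 77, 144, 177, 152, 85, 49, 46, 41, 32, 16, 13, 8, 14, 14, 18, 11]
160 [63, 90, 96, 81, 58, 45, 45, 43, 69, 134, 174, 147, 81, 45, 44, 40, 29, 16, 13, 13, 11, 1, 10, 10]
166 [72, 36, 57, 106, 136, 111, 70, 49, 45, 47, 45, 43, 44, 42, 46, 41, 32, 21, 7, 17, 7, 11, 8, 17]
172 [158, 154, 139, 100, 66, 41, 46, 43, 47, 44, 46, 46, 48, 46, 46, 44, 31, 19, 7, 9, 14, 15, 12, 11]
178 [155, 156, 157, 157, 147, 109, 54, 31, 31, 37, 42, 44, 46, 47, 45, 41, 29, 23, 10, 10, 13, 10, 10, 8]
184 [186, 173, 169, 169, 157, 116, 60, 31, 21, 26, 26, 30, 31, 32, 27, 26, 22, 14, 8, 9, 13, 5, 4, 16]
```

```bash
python3 - <<'E'
from h import *
d=snap('wrist')
for a,b in(((170.6,51),(171.05,78)),((50.1,142),(50.0,160))):
    P=onz(d,[a,b],132);v=P[0]-P[1];print(np.degrees(np.arctan2(v[1],v[0])))
# zero ticks: box yaw from panel: black/red ring centres
print(np.degrees(np.arctan2(196.0-46.5,534.6-518.9)))
E
```

```text
139.27951131149936
131.676731334489
84.0049593772542
```

```bash
python3 -c "
from bench import job
print(job.hand_in())"
```

```text
the job is handed in; nothing more can be done
None
```

The job is handed in, result not reported: the red knob is on its shaft, both knobs dropped home and were turned anticlockwise until the torque levelled off at the stop, with pointers about 2° (red) and 5° (black) from zero by camera.

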